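# Release the pot's stuck spring latch through its cover hole

## Robot

A 6-joint arm with a two-finger parallel gripper is mounted at the origin on the work surface. World frame = base frame: x ahead of the robot, y to its left, z up, the work surface at z = 0. Lengths are in m, angles in rad, forces in N, time in s.
With the tool pointing down it reaches from about 0.325 to 0.775 m from the base axis. Payload 5.5 kg.
Tool frame: the origin (TCP) lies midway between the tips of the shut fingers; the grasp point (between the pads) lies 19 mm behind it (manip.grip_point_offset is the distance from the TCP to the grasp point, in m); x points along the fingers, y is the direction in which the jaws open and shut, and the axes are right-handed (so a half turn about x gives the same grasp; the last joint's range is limited). The gripper opens to 85 mm and grips with 20 to 120 N. Pads are 22 mm wide; open, the fingers measure 114 mm over their backs; the gripper's body (76 mm by 85 mm) begins 54 mm behind the grasp point. The pads swing forward as they close: fully open they stand 13 mm farther back than shut.
Start: joints at [-1.394, 0.091, 1.231, -0, 1.82, -0.057], TCP at [0.139, -0.584, 0.231] pointing down, gripper open.
Joint ranges: [-2.87, 2.87], [-0.86, 2.18], [0.17, 2.46], [-1.51, 4.65], [0.06, 2.69], [-2.65, 2.65]. Speed limits (rad/s): [2.57, 2.57, 3.01, 3.14, 3.14, 3.14].

## Interface

Orientations are given as a rotation vector (axis times angle).
In Python, from plant import manip gives the robot as it stands.
- The arm moves only by the tool jog_arm, never from a script. Its argument "moves" is a list of rows, each a list of 7 numbers: the shift along the tool's x, y, z in m, then the turn, a rotation vector about the tool's x, y, z in rad, then the finger opening in m, from 0 to 0.0854. In form: [[x, y, z, wx, wy, wz, claw], ...]. A call has 1 to 20 rows; each row shifts and turns the commanded pose from where the row before left it, along the tool's axes as they then stand; what a row does not reach is not made up. A row lasts 1/10 s, in which the tool goes at most 50 mm and 8.59 degrees, less where a joint would pass 70% of its speed; a pose out of reach is approached as far as the arm can. A call is refused whole if a number of a shift passes 0.05 or a number of a turn 0.15, either way. A call with a gripper value outside its range is refused whole. The fingers move at their own pace and stop on an object; "grip_force" is the grip in N (left out, the last holds). Time passes only in rows, so rows that do not move let the fingers close. It gives the time, the measured TCP pose, the force and the opening at its end, in the units of the state.
- manip.sense(): the state, without advancing time (a new reading comes with each control period).
- manip.grab_frame(name): name is "side" or "top" or "wrist"; returns a dict with "pixels" (480x640x3 uint8, red, green, blue), "mtx" (3x3 intrinsics, pixels), "distortion" ([k1, k2, p1, p2, k3] as OpenCV has them; the pictures are not rectified), "eye" and "rotation" of the camera in the world. Camera axes: x right, y down, z forward; pixel columns grow to the right and rows downward; lengths in m; the calibration is good to about 2 mm. A picture is of the moment at which its call begins. There is no depth.
- manip.hand_in(): hands the job in, once; it reports no verdict.
Trained networks look in the newest picture that a camera, given by its name, has taken for a name from the list of things; names that differ only in an ending like _2 or _b are one class to them, and where a whole thing is asked for, a point or a joint stands for the part that bears it (a point fixed in the world has none). Each returns a list of dicts, best first, with "p" (0 to 1); they miss things now and then, are a little off and sometimes report something else, mostly with a low value. They report only what shows in the picture. A call takes as long as a camera call.
- manip.spot_in(camera, label): "rect" ([left, top, right, bottom] in pixels, round what is visible of it).
The state is a dict: "clock": time; "qpos": joint angles; "joint_vel": joint speeds; "effort": joint torques, N m; "ee_pos": TCP position; "orientation": TCP orientation; "ft_force": force on the tool from outside, world axes, zero at the start; "torque": the same for the moment, N m; "width": opening from 0.0 (shut) to 1.0 (fully open).
Only numpy, scipy, OpenCV 4.12 (cv2) and the standard library are available. Lean on these libraries where they do the work, as an engineer would, in place of code of your own. Each camera call takes 0.05 s, during which the arm holds its last target. There are 200 camera calls.

## Task

The button of the pot's spring latch is gone: take the red-handled dowel from its stand, find the small hole in the black latch cover with it and gently press the latch down through the hole until the lid springs open. Then stand the dowel back in its stand, fully home, and let go. Touch the pot with nothing but the dowel and never press hard on the cover or the latch (they crack at 24 N), and leave everything else where it is.

Things in the scene. Friction and masses are not known exactly. Their poses are not given: they have to be found in the camera images.
- pot: Aluminium cooking pot, 150 mm across, 85 mm high to the rim, fixed to the stool top; origin at the centre of its underside, z up. Its round lid is hinged at the pot's own +x side. On its own -x side is a black plastic latch cover, 50 (x) by 46 (y) mm, flat top 108 mm above the pot's underside, 8 mm thick, with one round 12.5 mm hole straight down through its middle.
- cover_hole (a point): Where the mouth of the cover's 12.5 mm hole should be: on the cover's top, 125 mm from the pot's axis to its own -x, 108 mm above its underside, axes as the pot's. But the cover was refitted off-centre and is stuck so: its true hole lies up to 5 mm from this point along each of the pot's x and y, at the same height, to be found by feel or eye. Cover and latch crack at 24 N.
- latch_pad (a point): Middle of the top of the latch's 26 mm square brass pad, inside the cover, 24 mm below the hole's mouth. Pressed straight down it resists with about 3 N at first and 5 to 14 N (rubbing in the hole included) when the latch lets the lid go, after 7 to 11 mm of travel; hard stop about 2 mm further. It springs back up.
- lid (a joint): Opening angle of the pot's lid in rad: 0 shut, about 0.01 while latched, 1.25 fully open. Once let go by the latch, the lid's own damped spring swings it up and away from the latch cover in a few seconds; it stays open and cannot latch again. Its edge then stands up to 165 mm above the rim.
- dowel_handle (a point): Centre of the red round handle, 20 mm in diameter and 70 mm long, of the wooden release dowel, 45 g, 170 mm long in all, that stands upright in its stand. Below the handle is a round wooden rod 10 mm in diameter and 100 mm long, its flat tip bevelled by 1 mm. The handle's centre is 135 mm above the tip; z points from tip to handle.
- dowel_tip (a point): Middle of the flat lower end of the dowel's rod, 135 mm below dowel_handle; axes as the dowel's.
- stand_mouth (a point): Middle of the mouth of the round 13 mm hole, 40 mm deep, in the top of the dark wooden dowel stand, a 70 mm square block 50 mm high, fixed to the stool top. The dowel starts with its tip on the bottom of this hole. z up.
- stool: Round wooden stool top, 880 mm across and 20 mm thick, on which everything stands; its top is at height 20 mm. Origin at the centre of its underside.
- kettle: Bystander: blackened steel kettle, 136 mm across and 170 mm high with its handle, on a square tile. Origin at the centre of its underside.
- bowl: Bystander: dark wooden bowl with a brass rim, 136 mm across, 54 mm high. Origin at the centre of its underside.
- ladle: Bystander: steel ladle lying down, 290 mm long, cup 80 mm across. Origin under the centre of the cup, handle along its +x.
- canister: Bystander: white plastic canister with a green flip cap, 90 mm across, 133 mm high. Origin at the centre of its underside.
- mug: Bystander: blue mug, 76 mm across, 85 mm high. Origin at the centre of its underside.
- jar: Bystander: small amber glass jar, 48 mm across, 80 mm high. Origin at the centre of its underside.

How it is judged:
By the outcome, as a careful person would: the job done as asked, in the order asked, and still so for the second after the job is handed in, with the robot touching nothing.
It also fails if it takes over 72 s, if anything falls off the work surface, if the arm or the gripper's body presses on something with over 40 N, if the wrist force passes 120 N, or if a joint passes its speed limit or range.

## Working session

There is one attempt and no reset: what is moved stays moved. The work goes in short steps, Python scripts to look and compute and a tool call to move; the robot and the scene stay as the last step left them, time stands still between calls to the robot, and variables do not carry over. Pictures are saved under pics/ and viewed, about 8 in all and at most 12, crops included, and the job is handed in when it is done.

Besides the shell and the picture viewer there is one more tool, called in YAML: its name, and indented under it one key for each argument. jog_arm: Moves the arm, as the interface text tells. Its arguments: {"type":"object","properties":{"moves":{"type":"array"},"grip_force":{"type":"number"}},"required":["moves"]}

```bash
ls; mkdir -p pics
cat > h.py <<'E'
import numpy as np, cv2
from scipy.spatial.transform import Rotation as R
from plant import manip
def cam(n,save=None):
    f=manip.grab_frame(n)
    if save: cv2.imwrite('pics/'+save,f['pixels'][:,:,::-1])
    return f
def proj(f,P):
    r=np.array(f['rotation']); t=-r.T@np.array(f['eye'])
    return cv2.projectPoints(np.array(P,float).reshape(-1,1,3),cv2.Rodrigues(r.T)[0],t,np.array(f['mtx']),np.array(f['distortion']))[0][:,0]
def ray(f,uv):
    p=cv2.undistortPoints(np.array([[uv]],float),np.array(f['mtx']),np.array(f['distortion']))[0,0]
    d=np.array(f['rotation'])@np.array([p[0],p[1],1]); return np.array(f['eye']),d/np.linalg.norm(d)
def atz(f,uv,z):
    e,d=ray(f,uv); return e+d*(z-e[2])/d[2]
def st():
    s=manip.sense(); print({k:np.round(s[k],4).tolist() for k in('clock','qpos','ee_pos','orientation','ft_force','torque','width')}); return s
E
python3 - <<'E'
from h import *
np.set_printoptions(precision=4,suppress=True)
s=st(); print(R.from_rotvec(s['orientation']).as_matrix(), manip.grip_point_offset)
for c in('top','side'):
    f=cam(c,c+'1.png'); print(c,f['eye'],f['mtx'],f['rotation'])
    for l in('pot','cover_hole','dowel_handle','stand_mouth','lid','kettle','bowl','canister','mug','jar','ladle'):
        print(l,[(np.round(d['rect']).tolist(),round(d['p'],2)) for d in manip.spot_in(c,l)[:2]])
E
```

```text
pics
{'clock': 0.0, 'qpos': [-1.3937, 0.0919, 1.2319, -0.0, 1.8198, -0.0567], 'ee_pos': [0.1389, -0.5834, 0.2301], 'orientation': [2.0982, 0.2485, -2.0985], 'ft_force': [0.8779, -0.1616, 0.0012], 'torque': [0.0041, -0.0102, -0.0204], 'width': 1.0014}
[[-0.0004  0.2317 -0.9728]
 [ 0.002  -0.9728 -0.2317]
 [-1.     -0.002  -0.0001]] 0.0187
top [0.5323 0.0024 1.1476] [[438.6869   0.     326.2598]
 [  0.     438.6869 241.7958]
 [  0.       0.       1.    ]] [-2.1604  2.2129 -0.123 ]
pot [([320.0, 225.0, 408.0, 327.0], 0.86), ([253.0, 225.0, 264.0, 236.0], 0.45)]
cover_hole [([327.0, 222.0, 410.0, 324.0], 0.76), ([148.0, 96.0, 483.0, 436.0], 0.69)]
dowel_handle [([253.0, 222.0, 267.0, 236.0], 0.47)]
stand_mouth [([252.0, 219.0, 282.0, 249.0], 0.87)]
lid [([338.0, 224.0, 402.0, 297.0], 0.62)]
kettle [([279.0, 158.0, 352.0, 212.0], 0.89)]
bowl [([431.0, 284.0, 487.0, 340.0], 0.79)]
canister [([162.0, 188.0, 211.0, 232.0], 0.57)]
mug [([428.0, 175.0, 462.0, 221.0], 0.6)]
jar [([175.0, 318.0, 202.0, 340.0], 0.74)]
ladle [([307.0, 221.0, 337.0, 334.0], 0.86), ([425.0, 174.0, 463.0, 216.0], 0.73)]
side [0.1139 0.6543 0.6596] [[448.2431   0.     314.9605]
 [  0.     448.2431 234.3194]
 [  0.       0.       1.    ]] [-0.7771  2.3926 -1.3164]
pot [([313.0, 210.0, 418.0, 276.0], 0.77), ([264.0, 376.0, 297.0, 431.0], 0.51)]
cover_hole [([315.0, 212.0, 417.0, 276.0], 0.6), ([223.0, 188.0, 279.0, 269.0], 0.41)]
dowel_handle [([248.0, 231.0, 259.0, 288.0], 0.66)]
stand_mouth [([232.0, 273.0, 282.0, 322.0], 0.71)]
lid [([315.0, 208.0, 384.0, 248.0], 0.75), ([412.0, 210.0, 465.0, 242.0], 0.64)]
kettle [([224.0, 189.0, 277.0, 269.0], 0.94), ([251.0, 231.0, 259.0, 286.0], 0.34)]
bowl [([411.0, 206.0, 465.0, 241.0], 0.95)]
canister [([128.0, 272.0, 193.0, 356.0], 0.9)]
mug [([326.0, 178.0, 359.0, 211.0], 0.93)]
jar [([266.0, 377.0, 298.0, 430.0], 0.55)]
ladle [([281.0, 266.0, 397.0, 314.0], 0.84)]
```

```bash
sed -i "s/r=np.array(f\['rotation'\])/r=R.from_rotvec(f['rotation']).as_matrix()/; s/d=np.array(f\['rotation'\])@/d=R.from_rotvec(f['rotation']).as_matrix()@/" h.py
python3 - <<'E'
from h import *
a=cv2.imread('pics/top1.png')[150:350,140:490]; b=cv2.imread('pics/side1.png')[170:440,120:480]
cv2.imwrite('pics/a.png',cv2.resize(a,None,fx=2.28,fy=2.28,interpolation=2)); cv2.imwrite('pics/b.png',cv2.resize(b,None,fx=2.2,fy=2.2,interpolation=2))
f=cam('top'); g=cam('side')
print('handle top',atz(f,(260,229),.2)) 
print('stand',atz(f,(267,234),.07)); print('pot',atz(f,(370,262),.105))
def tri(u,v):
    e,d=ray(f,u);e2,d2=ray(g,v);s=np.linalg.lstsq(np.c_[d,-d2],e2-e,rcond=None)[0];return e+s[0]*d,e2+s[1]*d2
print(tri((260,229),(254,233)))
E
```

```text
handle top [0.647895  0.1223454 0.2      ]
stand [0.65093809 0.12168052 0.07      ]
pot [ 0.57440573 -0.12623994  0.105     ]
(array([0.6488465 , 0.12333318, 0.1921989 ]), array([0.64973695, 0.12405668, 0.19239912]))
```

View pics/a.png

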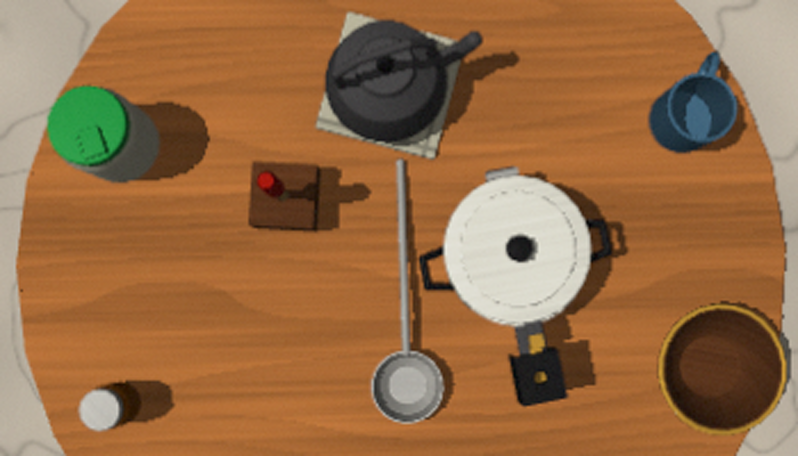

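View pics/b.png

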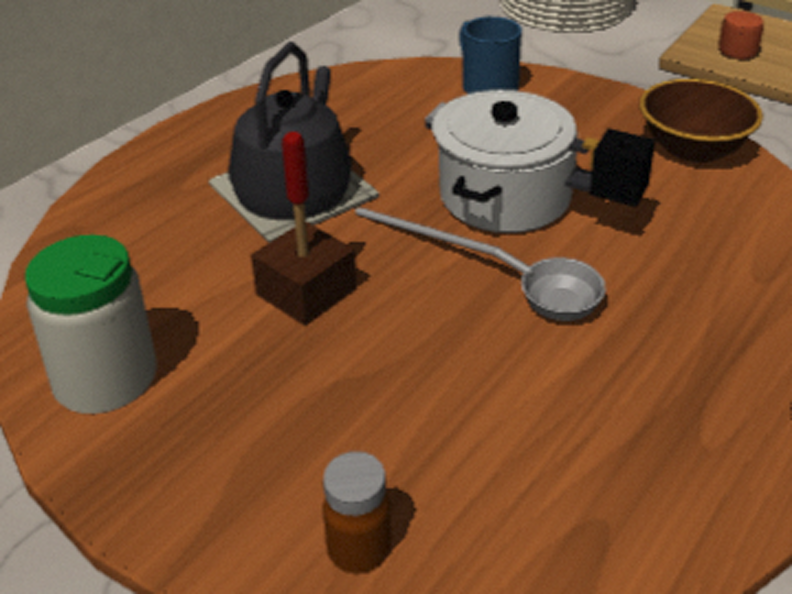

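Top view: red handle top at about px (257,230), stand at (265,236), black cover with its hole at about (377,316), pot centre at about (368,259). Side view: the dowel stands upright at (254,231), and nothing is close to it. Next I work out the wrist camera's offset and the targets.

Run:
```python
from h import *
np.set_printoptions(precision=4,suppress=True)
s=st(); T=R.from_rotvec(s['orientation']).as_matrix()
w=manip.grab_frame('wrist'); print('eye in tool',T.T@(np.array(w['eye'])-s['ee_pos']),'\n',T.T@R.from_rotvec(w['rotation']).as_matrix(),w['mtx'])
f=manip.grab_frame('top'); im=f['pixels'].astype(int)
print('hole',atz(f,(376.8,315.8),.128))
m=(im[...,0]>110)&(im[...,1]<50)&(im[...,2]<50); y,x=np.nonzero(m); k=(x>240)&(x<280)&(y>210)&(y<250); x,y=x[k],y[k]; print('red',x.min(),x.max(),y.min(),y.max())
# pot rim/lid circle: white
m=((im.min(2)>110)).astype(np.uint8); m[:,:310]=0; m[:,420:]=0; m[:215]=0;m[310:]=0
c=max(cv2.findContours(m,0,1)[0],key=cv2.contourArea); (u,v),r=cv2.minEnclosingCircle(c); print('lid',u,v,r,cv2.fitEllipse(c),atz(f,(u,v),.105), r*(1.1476-.105)/438.7)
for n,z,p in(('kettle',.1,(309.7,185)),('stand',.07,(140+284/2.28,150+196/2.28)),('ladle end',.03,(316,221))): print(n,atz(f,p,z))
```

```text
{'clock': 1.3, 'qpos': [-1.3937, 0.0911, 1.2307, -0.0, 1.8198, -0.0567], 'ee_pos': [0.139, -0.5837, 0.2313], 'orientation': [2.0975, 0.2463, -2.0975], 'ft_force': [0.1545, -0.8965, -1.0014], 'torque': [0.0463, -0.005, -0.0178], 'width': 0.9996}
eye in tool [-0.1422 -0.0004 -0.0719] 
 [[ 0.0005 -0.2803  0.9599]
 [ 1.      0.0006 -0.0003]
 [-0.0005  0.9599  0.2803]] [[403.4233   0.     323.2621]
 [  0.     403.4233 242.694 ]
 [  0.       0.       1.    ]]
hole [ 0.4487 -0.1352  0.128 ]
red 253 259 226 232
lid 364.4739074707031 258.4294128417969 34.604347229003906 ((366.1701965332031, 258.8870849609375), (63.45387649536133, 66.41797637939453), 168.9543914794922) [ 0.5832 -0.1133  0.105 ] 0.08223955418499994
kettle [0.7649 0.0135 0.1   ]
stand [0.6462 0.1278 0.07  ]
ladle end [0.6861 0.     0.03  ]
```

jog_arm:
  moves:
    - [0, -0.0304, -0.0338, 0, 0, 0, 0.06]
    - [0, -0.0304, -0.0338, 0, 0, 0, 0.06]
    - [0, -0.0304, -0.0338, 0, 0, 0, 0.06]
    - [0, -0.0304, -0.0338, 0, 0, 0, 0.06]
    - [0, -0.0304, -0.0338, 0, 0, 0, 0.06]
    - [0, -0.0304, -0.0338, 0, 0, 0, 0.06]
    - [0, -0.0304, -0.0338, 0, 0, 0, 0.06]
    - [0, -0.0304, -0.0338, 0, 0, 0, 0.06]
    - [0, -0.0304, -0.0338, 0, 0, 0, 0.06]
    - [0, -0.0304, -0.0338, 0, 0, 0, 0.06]
    - [0, -0.0304, -0.0338, 0, 0, 0, 0.06]
    - [0, -0.0304, -0.0338, 0, 0, 0, 0.06]
    - [0, 0, 0, 0, 0, 0, 0.06]
    - [0, 0, 0, 0, 0, 0, 0.06]

```text
clock: 2.8
ee_pos: [0.4493, -0.1341, 0.2312]
orientation: [2.095, 0.249, -2.096]
ft_force: [-0.7, -1.1, -0.5]
width: 0.702
```

Run:
```python
from h import *
s=st(); f=cam('wrist','w1.png'); print(proj(f,[[.449,-.135,.128]]),f['eye'])
```

```text
{'clock': 2.8, 'qpos': [-0.3623, -0.2618, 1.564, -0.0005, 1.8398, 0.9718], 'ee_pos': [0.4493, -0.1341, 0.2312], 'orientation': [2.0953, 0.2488, -2.0963], 'ft_force': [-0.7075, -1.0938, -0.5443], 'torque': [0.0484, 0.0298, 0.0098], 'width': 0.7018}
[[325.2651055  243.62526253]] [ 0.51908862 -0.11684554  0.37332585]
```

View pics/w1.png

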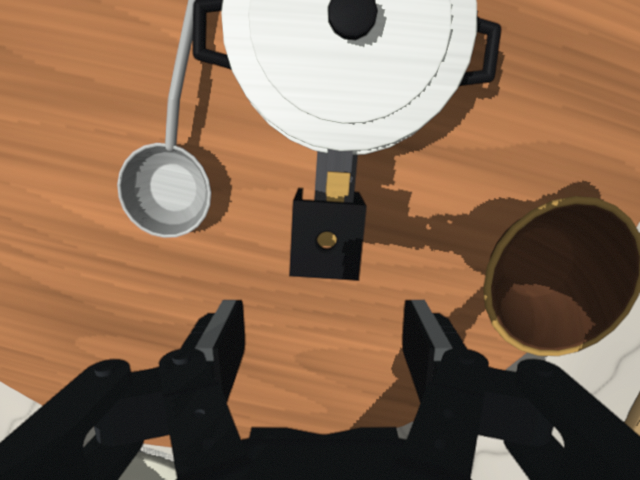

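Run:
```python
from h import *
im=cv2.imread('pics/w1.png'); c=im[215:265,295:360].astype(float)
c=np.clip((c/255)**.45*255,0,255).astype(np.uint8)
cv2.imwrite('pics/c.png',cv2.resize(c,None,fx=10,fy=10,interpolation=cv2.INTER_NEAREST))
print(im[240,300:362,1]); print(im[222:262,327,1])
f=cam('wrist')
for p in((327,240),):print(atz(f,p,.128))
```

```text
[ 31  29  31  30  30  30  29  32  30  28  30  29  29  30  25  22  26  49
  71  75  75  75  75  74  76  76  75  76  77  77  75  77  88 106 125 128
  80  35  26  31  29  31  31  30  30  28  28  29  24  15  15  15  20  19
  21  17  10  15  16  14  16  14]
[ 29  30  31  31  34  31  30  28  25  39  66  79  78  79  77  76  77  75
  76  75  75  74  76  85 103  85  45  19  19  23  25  26  28  28  28  31
  30  27  29  28]
[ 0.45118201 -0.1364473   0.128     ]
```

View pics/c.png

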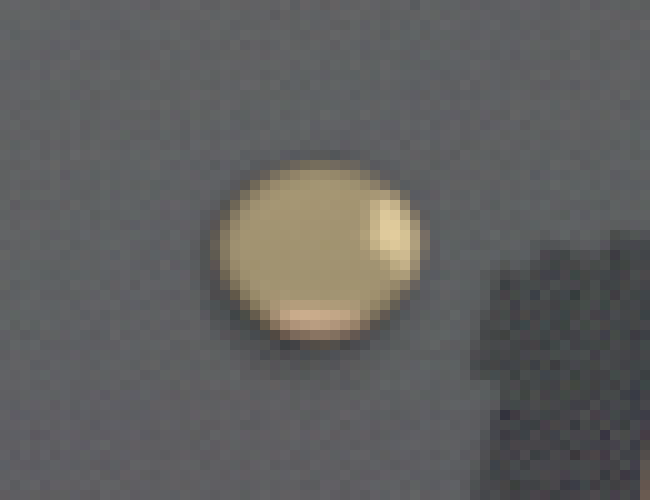

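The hole shows as a gold disc at px (327.2, 240.5) in the wrist view. That puts it at about (0.451, -0.1366). Next I move above the dowel.

jog_arm:
  moves:
    - [-0.002, -0.0255, -0.0317, 0, 0, 0, 0.06]
    - [-0.002, -0.0255, -0.0317, 0, 0, 0, 0.06]
    - [-0.002, -0.0255, -0.0317, 0, 0, 0, 0.06]
    - [-0.002, -0.0255, -0.0317, 0, 0, 0, 0.06]
    - [-0.002, -0.0255, -0.0317, 0, 0, 0, 0.06]
    - [0, -0.0255, -0.0317, 0, 0, 0, 0.06]
    - [0, -0.0255, -0.0317, 0, 0, 0, 0.06]
    - [0, -0.0255, -0.0317, 0, 0, 0, 0.06]
    - [0, 0, 0, 0, 0, 0, 0.06]
    - [0, 0, 0, 0, 0, 0, 0.06]

```text
clock: 3.9
ee_pos: [0.6488, 0.121, 0.2401]
orientation: [2.096, 0.244, -2.1]
ft_force: [-0.6, -0.9, 0.9]
width: 0.703
```

Run:
```python
from h import *
s=st(); f=cam('wrist','w2.png'); im=f['pixels'].astype(int)
print(proj(f,[[.648,.1225,.2],[.648,.1225,.13],[.65,.1225,.07]]))
m=((im[...,0]>70)&(im[...,1]<45)&(im[...,2]<45)).astype(np.uint8)
c=max(cv2.findContours(m,0,1)[0],key=cv2.contourArea); print(cv2.boundingRect(c),cv2.minAreaRect(c))
```

```text
{'clock': 3.9, 'qpos': [0.1331, 0.2623, 1.024, -0.0006, 1.8574, 1.4712], 'ee_pos': [0.6488, 0.121, 0.2401], 'orientation': [2.0957, 0.2443, -2.1002], 'ft_force': [-0.6109, -0.8602, 0.8768], 'torque': [-0.0535, 0.065, 0.0156], 'width': 0.7026}
[[320.74172694 280.40193162]
 [321.40523674 240.3770842 ]
 [322.33434992 217.04027396]]
(288, 225, 38, 64) ((308.3999938964844, 256.1999816894531), (36.48670959472656, 63.63961410522461), 8.13010311126709)
```

View pics/w2.png

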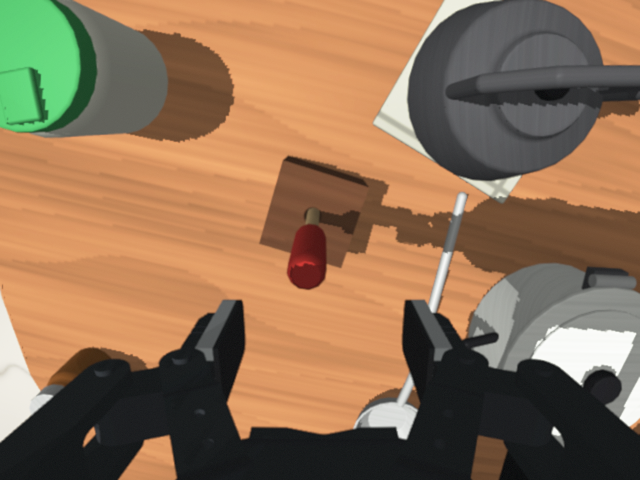

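Wrist view: the red handle's top disc is at about (307,270), it narrows to the rod near (313,225), and the stand mouth is at (313,214). I fit the dowel's axis from these.

Run:
```python
from h import *
np.set_printoptions(precision=4,suppress=True)
f=cam('wrist'); s=manip.sense();T=R.from_rotvec(s['orientation']).as_matrix()
im=f['pixels'].astype(int)
m=((im[...,0]>60)&(im[...,1]<45)&(im[...,2]<45))
for v in range(226,292,6):
    x=np.nonzero(m[v,270:340])[0]+270; print(v,x.min() if len(x) else 0,x.max() if len(x) else 0)
a=atz(f,(307,270.5),.2); b=atz(f,(313,213.5),.07); print(a,b)
# model fit check: silhouette
for P0 in (a,):
  for lean in (b,):
    ax=(a-b)/np.linalg.norm(a-b); c=a-ax*.035; print('centre',c,'tilt deg',np.degrees(ax[:2]), 'delta tool yz of centre from tcp',T.T@(c-s['ee_pos']))
    th=np.linspace(0,2*np.pi,24,endpoint=False)
    for q in(a,a-ax*.07):
        p=proj(f,[q+.01*np.array([np.cos(t),np.sin(t),0]) for t in th]); print(p.min(0),p.max(0))
```

```text
226 300 317
232 296 322
238 294 324
244 293 324
250 291 324
256 290 324
262 288 324
268 288 323
274 291 322
280 291 319
286 301 310
[0.6509 0.1295 0.2   ] [0.6508 0.1298 0.07  ]
centre [0.6509 0.1296 0.165 ] tilt deg [ 0.0112 -0.1227] delta tool yz of centre from tcp [ 0.0768 -0.0085 -0.0045]
[286.35   250.7654] [327.6901 289.6419]
[295.5638 218.0322] [326.3269 247.7747]
```

jog_arm:
  moves:
    - [0, -0.0085, -0.0045, 0, 0, 0, 0.06]
    - [0.02, 0, 0, 0, 0, 0, 0.06]
    - [0.024, 0, 0, 0, 0, 0, 0.06]
    - [0.024, 0, 0, 0, 0, 0, 0.06]
    - [0.024, 0, 0, 0, 0, 0, 0.06]
    - [0, 0, 0, 0, 0, 0, 0.06]
    - [0, 0, 0, 0, 0, 0, 0.015]
    - [0, 0, 0, 0, 0, 0, 0.015]
    - [0, 0, 0, 0, 0, 0, 0.015]
    - [0, 0, 0, 0, 0, 0, 0.015]
    - [0, 0, 0, 0, 0, 0, 0.015]
    - [0, 0, 0, 0, 0, 0, 0.015]
  grip_force: 60

```text
clock: 5.2
ee_pos: [0.6519, 0.1315, 0.152]
orientation: [2.102, 0.245, -2.093]
ft_force: [0.4, -1.1, 5.7]
width: 0.22
```

jog_arm:
  moves:
    - [-0.01, 0, 0, 0, 0, 0, 0.015]
    - [-0.02, 0, 0, 0, 0, 0, 0.015]
    - [-0.02, 0, 0, 0, 0, 0, 0.015]
    - [-0.025, 0, 0, 0, 0, 0, 0.015]
    - [-0.025, 0, 0, 0, 0, 0, 0.015]
    - [-0.025, 0, 0, 0, 0, 0, 0.015]
    - [0, 0.0267, 0.0321, 0, 0, 0, 0.015]
    - [0, 0.0267, 0.0321, 0, 0, 0, 0.015]
    - [0, 0.0267, 0.0321, 0, 0, 0, 0.015]
    - [0, 0.0267, 0.0321, 0, 0, 0, 0.015]
    - [0, 0.0267, 0.0321, 0, 0, 0, 0.015]
    - [0, 0.0267, 0.0321, 0, 0, 0, 0.015]
    - [0, 0.0267, 0.0321, 0, 0, 0, 0.015]
    - [0, 0.0267, 0.0321, 0, 0, 0, 0.015]
    - [0, 0, 0, 0, 0, 0, 0.015]
    - [0, 0, 0, 0, 0, 0, 0.015]

```text
clock: 6.8
ee_pos: [0.4503, -0.1361, 0.2751]
orientation: [2.1, 0.244, -2.097]
ft_force: [0.2, 0.6, -0.8]
width: 0.217
```

Run:
```python
from h import *
s=st(); f=cam('wrist','w3.png'); p=np.array(s['ee_pos'])
print('tip',proj(f,[p+[0,0,-.122],p+[0,0,-.022]]),'hole',proj(f,[[.4509,-.1366,.128]]))
g=cam('side','s3.png');print(proj(g,[p+[0,0,-.122],[.4509,-.1366,.128]]))
a=cv2.imread('pics/w3.png')[140:340,220:420];b=cv2.imread('pics/s3.png'); u,v=proj(g,[[.4509,-.1366,.128]])[0].astype(int)
b=b[v-75:v+25,u-50:u+50]
cv2.imwrite('pics/d.png',np.hstack([cv2.resize(a,(400,400),interpolation=2),cv2.resize(b,(400,400),interpolation=2)]))
print(u-50,v-75)
```

```text
{'clock': 6.8, 'qpos': [-0.3664, -0.2433, 1.4704, 0.0006, 1.9133, 0.9728], 'ee_pos': [0.4503, -0.1361, 0.2751], 'orientation': [2.1, 0.2443, -2.0971], 'ft_force': [0.2307, 0.6463, -0.8203], 'torque': [-0.0037, -0.0019, 0.0224], 'width': 0.2166}
tip [[323.96079926 235.4242295 ]
 [324.26454979 294.76593803]] hole [[324.74423613 225.84174219]]
[[404.3576734  225.26217248]
 [403.01409782 234.80006408]]
353 159
```

View pics/d.png

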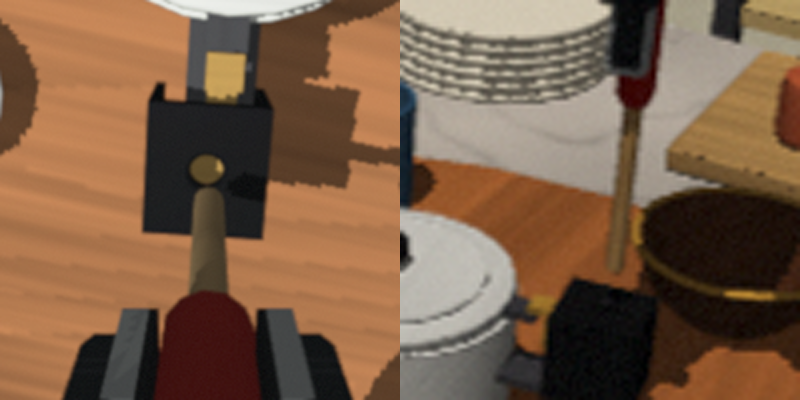

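Run:
```python
from h import *
np.set_printoptions(precision=4,suppress=True)
s=manip.sense(); p=np.array(s['ee_pos'])
f=manip.grab_frame('wrist'); g=manip.grab_frame('side')
print('side pred',proj(g,[p+[0,0,-.122],p+[0,0,-.022]]).tolist())
gi=g['pixels'].astype(int)
for v in range(188,228,4): print(v,gi[v,400:418,0].tolist())
im=f['pixels'].astype(int)
d=im[...,0]-im[...,2]
print('gold'); 
for v in range(214,242,2): print(v,d[v,308:340].tolist())
for v in range(242,290,8):
  x=np.nonzero(d[v,300:350]>12)[0]+300; print(v,x.min(),x.max())
```

```text
side pred [[403.83567158959283, 225.59366397206833], [408.82945039795777, 184.1076541570713]]
188 [177, 178, 178, 177, 176, 179, 177, 174, 124, 62, 66, 68, 79, 141, 168, 169, 169, 167]
192 [170, 169, 163, 163, 161, 165, 165, 134, 104, 94, 76, 64, 118, 161, 174, 175, 176, 173]
196 [165, 165, 167, 167, 166, 167, 164, 130, 104, 113, 103, 92, 137, 167, 168, 168, 167, 167]
200 [163, 166, 164, 163, 164, 163, 138, 103, 104, 103, 89, 111, 153, 165, 164, 164, 165, 165]
204 [160, 163, 159, 159, 160, 159, 127, 97, 106, 100, 80, 127, 160, 160, 160, 163, 161, 161]
208 [126, 128, 132, 135, 140, 128, 104, 103, 108, 92, 93, 126, 145, 151, 150, 146, 143, 117]
212 [136, 138, 142, 146, 145, 121, 101, 113, 104, 85, 121, 148, 131, 92, 52, 36, 22, 30]
216 [148, 145, 152, 147, 136, 108, 106, 110, 92, 91, 108, 144, 131, 71, 30, 26, 26, 24]
220 [152, 146, 140, 134, 114, 105, 111, 106, 82, 110, 129, 123, 89, 48, 34, 22, 22, 24]
224 [135, 134, 136, 115, 101, 107, 111, 96, 88, 118, 132, 129, 129, 89, 46, 56, 61, 50]
gold
214 [-1, -1, 0, -1, -1, -1, -1, -2, 0, 0, 0, 0, -1, 0, -3, -1, -1, -3, 1, -1, -2, -2, -1, 0
[... 1107 characters left out ...]
-2, -2, -2, -3, -2, -1, 9, 20, 31, 42, 54, 57, 51, 37, 31, 25, 14, 1, -2, -5, -2, -4, -2, -2, -2, -2, -1]
234 [-2, -3, -2, -4, -2, -2, -1, -2, -4, -4, 3, 13, 21, 28, 32, 33, 33, 30, 26, 21, 10, 3, -3, -2, -2, -1, -2, -1, -1, -1, 0, -2]
236 [-2, -2, -3, -2, -2, -1, -4, -2, -2, 10, 28, 39, 42, 41, 39, 37, 35, 33, 31, 31, 27, 22, 13, 1, -2, -2, -1, -1, -2, -1, -2, -1]
238 [-3, -3, -5, -2, -2, -4, -2, -3, 6, 26, 42, 44, 42, 39, 38, 36, 34, 32, 31, 29, 29, 28, 24, 12, 1, -2, -1, -2, -1, -1, -3, -2]
240 [-3, -3, -3, -2, -4, -4, -3, 0, 11, 31, 43, 44, 40, 40, 37, 37, 35, 33, 30, 29, 28, 29, 28, 21, 6, -3, -3, -2, -2, -3, 0, -1]
242 316 331
250 316 332
258 300 332
266 300 349
274 300 349
282 300 349
```

jog_arm:
  moves:
    - [0.005, 0.0004, -0.0028, 0, 0, 0, 0.015]
    - [0.01, 0, 0, 0, 0, 0, 0.015]
    - [0.005, 0, 0, 0, 0, 0, 0.015]
    - [0, 0, 0, 0, 0, 0, 0.015]
    - [0, 0, 0, 0, 0, 0, 0.015]

```text
clock: 7.5
ee_pos: [0.4533, -0.1352, 0.254]
orientation: [2.097, 0.247, -2.098]
ft_force: [0.8, -0.4, -0.5]
width: 0.214
```

Run:
```python
from h import *
s=st(); f=cam('wrist','w4.png'); p=np.array(s['ee_pos'])
print('tip',proj(f,[p+[0,0,-.122],p+[0,0,-.022]]),'hole',proj(f,[[.4507,-.137,.128]]))
c=cv2.imread('pics/w4.png')[200:260,290:360].astype(float); c=((c/255)**.45*255).astype(np.uint8)
b=manip.grab_frame('side')['pixels'][190:260,365:435,::-1].astype(float);b=((b/255)**.45*255).astype(np.uint8)
cv2.imwrite('pics/e.png',np.hstack([cv2.resize(c,(467,400),interpolation=0),cv2.resize(b,(330,400),interpolation=0)]))
```

```text
{'clock': 7.5, 'qpos': [-0.3619, -0.2432, 1.508, -0.0, 1.8774, 0.975], 'ee_pos': [0.4533, -0.1352, 0.254], 'orientation': [2.0968, 0.2468, -2.0981], 'ft_force': [0.7604, -0.4237, -0.5456], 'torque': [-0.0081, -0.0234, -0.0082], 'width': 0.2139}
tip [[324.04658149 235.11513277]
 [324.26430136 294.72017805]] hole [[325.65748055 237.69247493]]
```

View pics/e.png

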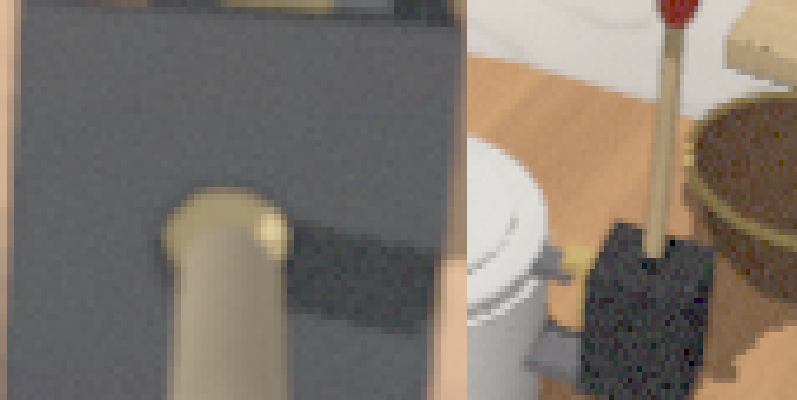

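The tip sits about 3 mm above the mouth and about 0.7 mm off toward tool +z. I correct that and lower gently.

jog_arm:
  moves:
    - [0.001, -0.0002, -0.0007, 0, 0, 0, 0.015]
    - [0.001, 0, 0, 0, 0, 0, 0.015]
    - [0.001, 0, 0, 0, 0, 0, 0.015]
    - [0.001, 0, 0, 0, 0, 0, 0.015]
    - [0.001, 0, 0, 0, 0, 0, 0.015]
    - [0, 0, 0, 0, 0, 0, 0.015]

```text
clock: 8.2
ee_pos: [0.454, -0.135, 0.2491]
orientation: [2.097, 0.246, -2.098]
ft_force: [0.7, 0.0, -1.0]
width: 0.218
```

jog_arm:
  moves:
    - [0.001, 0, 0, 0, 0, 0, 0.015]
    - [0.001, 0, 0, 0, 0, 0, 0.015]
    - [0, 0, 0, 0, 0, 0, 0.015]

```text
clock: 8.5
ee_pos: [0.454, -0.135, 0.2471]
orientation: [2.097, 0.246, -2.098]
ft_force: [0.4, -0.6, -1.5]
width: 0.218
```

jog_arm:
  moves:
    - [0.001, 0, 0, 0, 0, 0, 0.015]
    - [0.001, 0, 0, 0, 0, 0, 0.015]
    - [0.001, 0, 0, 0, 0, 0, 0.015]
    - [0, 0, 0, 0, 0, 0, 0.015]

```text
clock: 8.9
ee_pos: [0.4539, -0.135, 0.244]
orientation: [2.097, 0.247, -2.098]
ft_force: [0.7, -0.2, -0.4]
width: 0.22
```

jog_arm:
  moves:
    - [0.002, 0, 0, 0, 0, 0, 0.015]
    - [0.002, 0, 0, 0, 0, 0, 0.015]
    - [0.002, 0, 0, 0, 0, 0, 0.015]
    - [0.002, 0, 0, 0, 0, 0, 0.015]
    - [0.002, 0, 0, 0, 0, 0, 0.015]
    - [0.002, 0, 0, 0, 0, 0, 0.015]
    - [0, 0, 0, 0, 0, 0, 0.015]

```text
clock: 9.6
ee_pos: [0.4539, -0.1349, 0.2319]
orientation: [2.097, 0.247, -2.098]
ft_force: [-0.5, -0.6, -1.2]
width: 0.217
```

jog_arm:
  moves:
    - [0.002, 0, 0, 0, 0, 0, 0.015]
    - [0.002, 0, 0, 0, 0, 0, 0.015]
    - [0.002, 0, 0, 0, 0, 0, 0.015]
    - [0.001, 0, 0, 0, 0, 0, 0.015]
    - [0.001, 0, 0, 0, 0, 0, 0.015]
    - [0, 0, 0, 0, 0, 0, 0.015]

```text
clock: 10.2
ee_pos: [0.454, -0.135, 0.2247]
orientation: [2.098, 0.246, -2.097]
ft_force: [-1.1, -0.1, 2.5]
width: 0.218
```

jog_arm:
  moves:
    - [0.001, 0, 0, 0, 0, 0, 0.015]
    - [0.001, 0, 0, 0, 0, 0, 0.015]
    - [0.001, 0, 0, 0, 0, 0, 0.015]
    - [0.001, 0, 0, 0, 0, 0, 0.015]
    - [0.001, 0, 0, 0, 0, 0, 0.015]
    - [0, 0, 0, 0, 0, 0, 0.015]

```text
clock: 10.8
ee_pos: [0.4538, -0.1351, 0.2193]
orientation: [2.097, 0.246, -2.098]
ft_force: [-3.0, -0.5, 5.2]
width: 0.217
```

jog_arm:
  moves:
    - [0.001, 0, 0.0005, 0, 0, 0, 0.015]
    - [0.001, 0, 0, 0, 0, 0, 0.015]
    - [0, 0, 0, 0, 0, 0, 0.015]

```text
clock: 11.1
ee_pos: [0.4534, -0.1352, 0.2175]
orientation: [2.097, 0.246, -2.097]
ft_force: [-3.2, 1.1, 5.7]
width: 0.22
```

Run:
```python
from h import *
st(); cam('side','s5.png'); print(manip.spot_in('side','lid')[:1])
```

```text
{'clock': 11.1, 'qpos': [-0.3615, -0.2537, 1.5815, -0.0002, 1.8137, 0.9755], 'ee_pos': [0.4534, -0.1352, 0.2175], 'orientation': [2.0974, 0.246, -2.0975], 'ft_force': [-3.1951, 1.0732, 5.7082], 'torque': [0.0256, 0.6712, -0.0199], 'width': 0.2204}
[{'rect': [313.3, 206.1, 388.3, 241.7], 'p': 0.96}]
```

jog_arm:
  moves:
    - [0.001, 0, 0.0007, 0, 0, 0, 0.015]
    - [0.001, 0, 0, 0, 0, 0, 0.015]
    - [0, 0, 0, 0, 0, 0, 0.015]

```text
clock: 11.5
ee_pos: [0.453, -0.1353, 0.2157]
orientation: [2.098, 0.246, -2.097]
ft_force: [-1.4, 0.0, 5.8]
width: 0.218
```

jog_arm:
  moves:
    - [0.001, 0, 0, 0, 0, 0, 0.015]
    - [0, 0, 0, 0, 0, 0, 0.015]
    - [0, 0, 0, 0, 0, 0, 0.015]

```text
clock: 11.8
ee_pos: [0.453, -0.1353, 0.2149]
orientation: [2.098, 0.246, -2.096]
ft_force: [-1.4, 0.3, 7.3]
width: 0.215
```

Run:
```python
from h import *
st(); cam('side'); print(manip.spot_in('side','lid')[:1])
```

```text
{'clock': 11.8, 'qpos': [-0.3623, -0.2561, 1.5881, 0.0001, 1.8086, 0.9747], 'ee_pos': [0.453, -0.1353, 0.2149], 'orientation': [2.0982, 0.2459, -2.0963], 'ft_force': [-1.3897, 0.2992, 7.2656], 'torque': [0.0949, 0.5232, 0.0058], 'width': 0.2153}
[{'rect': [313.7, 191.5, 378.3, 232.0], 'p': 0.88}]
```

jog_arm:
  moves:
    - [0, 0, 0, 0, 0, 0, 0.015]
    - [0, 0, 0, 0, 0, 0, 0.015]
    - [0, 0, 0, 0, 0, 0, 0.015]
    - [0, 0, 0, 0, 0, 0, 0.015]
    - [0, 0, 0, 0, 0, 0, 0.015]
    - [0, 0, 0, 0, 0, 0, 0.015]

```text
clock: 12.5
ee_pos: [0.453, -0.1353, 0.2149]
orientation: [2.098, 0.246, -2.096]
ft_force: [-1.7, 0.9, 5.1]
width: 0.219
```

Run:
```python
from h import *
st(); cam('side','s6.png'); print(manip.spot_in('side','lid')[:1])
```

```text
{'clock': 12.5, 'qpos': [-0.3623, -0.2561, 1.5881, 0.0001, 1.8086, 0.9747], 'ee_pos': [0.453, -0.1353, 0.2149], 'orientation': [2.0982, 0.2459, -2.0962], 'ft_force': [-1.7195, 0.8542, 5.1163], 'torque': [0.0985, 0.5346, -0.046], 'width': 0.2192}
[{'rect': [312.4, 174.0, 363.2, 226.7], 'p': 0.66}]
```

View pics/s6.png

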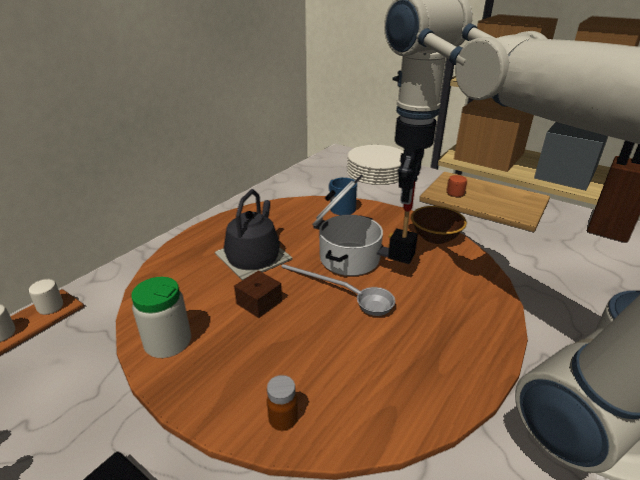

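The lid has swung well open: it stands near (340,195) and the pot is open. I withdraw straight up, then go back around the open lid.

jog_arm:
  moves:
    - [-0.005, 0, 0, 0, 0, 0, 0.015]
    - [-0.01, 0, 0, 0, 0, 0, 0.015]
    - [-0.015, 0, 0, 0, 0, 0, 0.015]
    - [-0.015, 0, 0, 0, 0, 0, 0.015]
    - [-0.02, 0, 0, 0, 0, 0, 0.015]
    - [0, -0.037, -0.0088, 0, 0, 0, 0.015]
    - [0, -0.037, -0.0088, 0, 0, 0, 0.015]
    - [0, -0.037, -0.0088, 0, 0, 0, 0.015]
    - [0, -0.037, -0.0088, 0, 0, 0, 0.015]
    - [0, -0.037, -0.0088, 0, 0, 0, 0.015]
    - [0, -0.037, -0.0088, 0, 0, 0, 0.015]
    - [0, -0.037, -0.0088, 0, 0, 0, 0.015]
    - [0, 0.0092, -0.0388, 0, 0, 0, 0.015]
    - [0, 0.0092, -0.0388, 0, 0, 0, 0.015]
    - [0, 0.0092, -0.0388, 0, 0, 0, 0.015]
    - [0, 0.0092, -0.0388, 0, 0, 0, 0.015]
    - [0, 0.0092, -0.0388, 0, 0, 0, 0.015]
    - [0, 0, 0, 0, 0, 0, 0.015]
    - [0, 0, 0, 0, 0, 0, 0.015]

```text
clock: 14.5
ee_pos: [0.6527, 0.1311, 0.2763]
orientation: [2.093, 0.246, -2.103]
ft_force: [-0.2, -0.3, -0.6]
width: 0.214
```

Run:
```python
from h import *
s=st(); T=R.from_rotvec(s['orientation']).as_matrix()
d=np.array([.6525,.1315,.215])-s['ee_pos']; print('tool shift',T.T@d)
f=cam('wrist'); c=f['pixels'][120:300,220:430,::-1].astype(float)
p=np.array(s['ee_pos']); print('tip',proj(f,[p+[0,0,-.122]]),'mouth',proj(f,[[.6508,.1297,.07]]))
c=((c/255)**.6*255).astype(np.uint8)
cv2.imwrite('pics/g.png',cv2.resize(c,(700,600),interpolation=cv2.INTER_NEAREST))
```

```text
{'clock': 14.5, 'qpos': [0.147, 0.2973, 0.9179, 0.0003, 1.931, 1.4844], 'ee_pos': [0.6527, 0.1311, 0.2763], 'orientation': [2.0927, 0.2462, -2.1026], 'ft_force': [-0.2273, -0.3042, -0.6021], 'torque': [0.0163, 0.0232, 0.0335], 'width': 0.2144}
tool shift [ 0.0613129  -0.00036443 -0.00017897]
tip [[324.08461533 234.40213016]] mouth [[325.08674651 211.40206245]]
```

View pics/g.png

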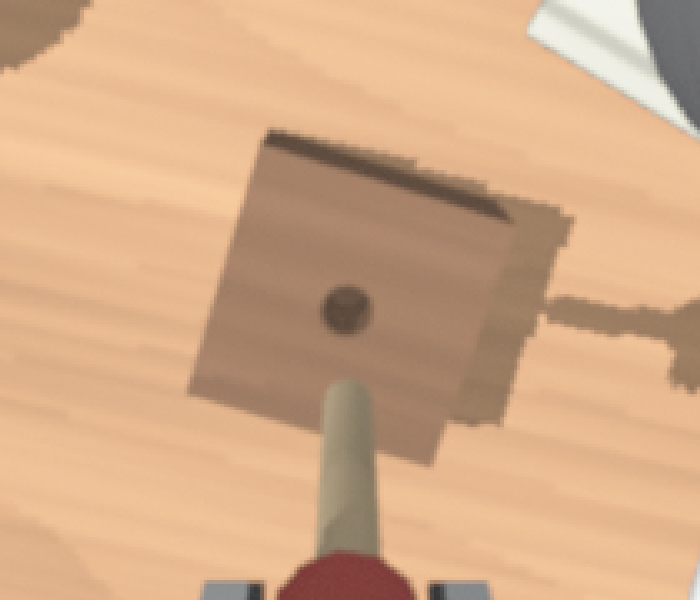

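jog_arm:
  moves:
    - [0.015, 0, 0, 0, 0, 0, 0.015]
    - [0.02, 0, 0, 0, 0, 0, 0.015]
    - [0.02, 0, 0, 0, 0, 0, 0.015]
    - [0.015, 0, 0, 0, 0, 0, 0.015]
    - [0.006, 0, 0, 0, 0, 0, 0.015]
    - [0, 0, 0, 0, 0, 0, 0.015]
    - [0, 0, 0, 0, 0, 0, 0.015]

```text
clock: 15.25
ee_pos: [0.652, 0.1313, 0.2054]
orientation: [2.1, 0.247, -2.094]
ft_force: [0.4, -1.0, 0.5]
width: 0.22
```

Run:
```python
from h import *
s=st()
f=cam('wrist'); c=f['pixels'][210:270,290:360,::-1].astype(float)
p=np.array(s['ee_pos']); print('tip',proj(f,[p+[0,0,-.122]]),'mouth',proj(f,[[.6493,.1303,.07]]))
c=((c/255)**.6*255).astype(np.uint8)
cv2.imwrite('pics/i.png',cv2.resize(c,(700,600),interpolation=cv2.INTER_NEAREST))
```

```text
{'clock': 15.25, 'qpos': [0.1475, 0.264, 1.0834, 0.0, 1.7914, 1.4843], 'ee_pos': [0.652, 0.1313, 0.2054], 'orientation': [2.1003, 0.2466, -2.0945], 'ft_force': [0.3854, -0.9521, 0.5366], 'torque': [-0.0041, 0.0253, -0.0043], 'width': 0.2201}
tip [[323.97938258 235.69254729]] mouth [[324.37481148 234.66734707]]
```

View pics/i.png

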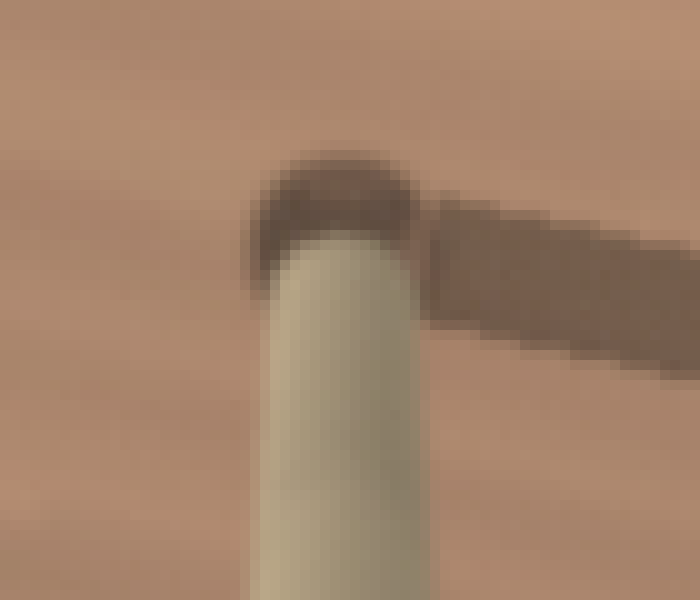

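jog_arm:
  moves:
    - [0.005, 0, 0.0004, 0, 0, 0, 0.015]
    - [0.005, 0, 0, 0, 0, 0, 0.015]
    - [0.002, 0, 0, 0, 0, 0, 0.015]
    - [0.0015, 0, 0, 0, 0, 0, 0.015]
    - [0.0015, 0, 0, 0, 0, 0, 0.015]
    - [0.001, 0, 0, 0, 0, 0, 0.015]
    - [0, 0, 0, 0, 0, 0, 0.015]

```text
clock: 16.0
ee_pos: [0.6518, 0.131, 0.1871]
orientation: [2.097, 0.246, -2.098]
ft_force: [-0.8, 0.0, -0.5]
width: 0.217
```

jog_arm:
  moves:
    - [0.002, 0, 0, 0, 0, 0, 0.015]
    - [0.003, 0, 0, 0, 0, 0, 0.015]
    - [0.004, 0, 0, 0, 0, 0, 0.015]
    - [0.004, 0, 0, 0, 0, 0, 0.015]
    - [0.004, 0, 0, 0, 0, 0, 0.015]
    - [0.004, 0, 0, 0, 0, 0, 0.015]
    - [0.004, 0, 0, 0, 0, 0, 0.015]
    - [0.003, 0, 0, 0, 0, 0, 0.015]
    - [0, 0, 0, 0, 0, 0, 0.015]

```text
clock: 16.9
ee_pos: [0.6515, 0.131, 0.1585]
orientation: [2.096, 0.246, -2.099]
ft_force: [0.0, -0.3, -0.6]
width: 0.216
```

jog_arm:
  moves:
    - [0.002, 0, 0, 0, 0, 0, 0.015]
    - [0.002, 0, 0, 0, 0, 0, 0.015]
    - [0.001, 0, 0, 0, 0, 0, 0.015]
    - [0.001, 0, 0, 0, 0, 0, 0.015]
    - [0, 0, 0, 0, 0, 0, 0.015]

```text
clock: 17.4
ee_pos: [0.6517, 0.1311, 0.1531]
orientation: [2.097, 0.246, -2.098]
ft_force: [-1.1, 0.3, 0.5]
width: 0.212
```

jog_arm:
  moves:
    - [0.001, 0, 0, 0, 0, 0, 0.015]
    - [0.0005, 0, 0, 0, 0, 0, 0.015]
    - [0, 0, 0, 0, 0, 0, 0.015]

```text
clock: 17.7
ee_pos: [0.6518, 0.1311, 0.1521]
orientation: [2.098, 0.246, -2.097]
ft_force: [-0.3, 1.2, 0.4]
width: 0.219
```

jog_arm:
  moves:
    - [0.001, 0, 0, 0, 0, 0, 0.015]
    - [0, 0, 0, 0, 0, 0, 0.015]

```text
clock: 17.9
ee_pos: [0.652, 0.1311, 0.152]
orientation: [2.099, 0.246, -2.096]
ft_force: [-1.1, 0.2, 4.6]
width: 0.215
```

jog_arm:
  moves:
    - [0, 0, 0, 0, 0, 0, 0.03]
    - [0, 0, 0, 0, 0, 0, 0.045]
    - [0, 0, 0, 0, 0, 0, 0.06]
    - [0, 0, 0, 0, 0, 0, 0.06]
    - [0, 0, 0, 0, 0, 0, 0.06]
    - [-0.01, 0, 0, 0, 0, 0, 0.06]
    - [-0.02, 0, 0, 0, 0, 0, 0.06]
    - [-0.03, 0, 0, 0, 0, 0, 0.06]
    - [-0.04, 0, 0, 0, 0, 0, 0.06]
    - [-0.04, 0, 0, 0, 0, 0, 0.06]
    - [0, 0, 0, 0, 0, 0, 0.06]
    - [0, 0, 0, 0, 0, 0, 0.06]

```text
clock: 19.1
ee_pos: [0.6522, 0.1311, 0.2935]
orientation: [2.102, 0.246, -2.093]
ft_force: [0.9, -0.5, -0.8]
width: 0.703
```

Run:
```python
from h import *
st(); g=cam('side','z.png'); f=cam('top')
print('side pred handle top/bot',proj(g,[[.6505,.1297,.2],[.6505,.1297,.13]]).tolist(),manip.spot_in('side','dowel_handle')[:1],manip.spot_in('side','lid')[:2])
a=f['pixels'][150:350,140:490,::-1]; b=g['pixels'][140:330,190:440,::-1]
cv2.imwrite('pics/j.png',np.hstack([cv2.resize(a,(400,229),interpolation=2),cv2.resize(b,(301,229),interpolation=2)]))
cv2.imwrite('pics/k.png',cv2.resize(b,(790,600),interpolation=2))
```

```text
{'clock': 19.1, 'qpos': [0.1472, 0.297, 0.8875, -0.0, 1.9527, 1.4842], 'ee_pos': [0.6522, 0.1311, 0.2935], 'orientation': [2.1022, 0.2464, -2.0929], 'ft_force': [0.8943, -0.5119, -0.7864], 'torque': [0.0291, 0.004, 0.0195], 'width': 0.7026}
side pred handle top/bot [[251.4353891804111, 230.81926345695734], [254.15045124812337, 260.1458768398878]] [{'rect': [244.8, 229.5, 258.9, 284.4], 'p': 0.7}] [{'rect': [309.7, 162.2, 345.5, 225.8], 'p': 0.75}]
```

View pics/k.png

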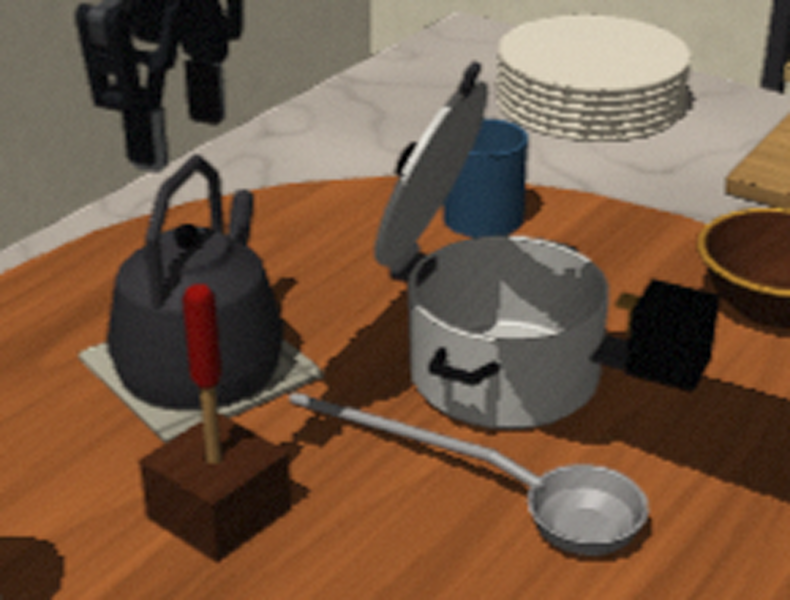

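The dowel stands upright with its handle top at row 230, against 231 before, so it is fully home. The lid is fully open and the gripper is clear.

```bash
python3 -c "
from plant import manip; print(manip.hand_in())"
```

```text
the job is handed in; nothing more can be done
None
```

The lid is open and the dowel is back in its stand, and I handed the job in at about 19 s of the 72 s allowed.

- **Finding the hole:** I located the hole in the latch cover with the wrist camera, at about (0.451, -0.137). The dowel entered it with no noticeable force.
- **Pressing the latch:** The lid let go after about 10–11 mm of travel. The highest force read was about 7 N, at the ends of moves only. There was up to 3 N of sideways rubbing in the hole, and I eased it off by shifting about 1 mm.
- **Returning the dowel:** I lowered it until I felt about 4.6 N at the bottom of the stand's hole, then let go and moved clear.

In the last side picture the lid stands fully open. The dowel is upright, with its handle top at image row 230 against 231 at the start, so it is fully home. Nearby objects in that picture (kettle, mug, bowl and ladle) look unmoved. I did not check the canister or jar in the last pictures, but the arm did not go near them.

The only disagreement was between two estimates of where the dowel sat in the gripper. They differed by 1–2 mm from the camera and from the arm's readings, which was within the clearance of both holes.

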